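# Set a circuit-board holder's jaw to the gauge mark by its thumbwheel

### The arm

A 6-joint arm with a two-finger parallel gripper is mounted at the origin on the work surface. World frame = base frame: x ahead of the robot, y to its left, z up, the work surface at z = 0. Lengths are in m, angles in rad, forces in N, time in s.
With the tool pointing down it reaches from about 0.375 to 0.975 m from the base axis. Payload 3.8 kg.
Tool frame: the origin (TCP) lies at the very end of the fingers, on their centre line; the grasp point (between the pads) lies 19 mm behind it; z points along the fingers, y is the line along which they close (so a half turn about z gives the same grasp; the last joint's range is limited). The gripper opens to 85 mm and grips with 20 to 120 N. Pads are 22 mm wide; open, the fingers measure 114 mm over their backs; the gripper's body (76 mm by 85 mm) begins 54 mm behind the grasp point. The pads swing forward as they close: fully open they stand 13 mm farther back than shut.
Start: joints at [-1.179, 0.264, 1.604, -0, 1.274, -0.037], TCP at [0.281, -0.614, 0.231] pointing down, gripper open.
Joint ranges: [-2.63, 2.63], [-0.94, 2.18], [0.31, 2.57], [-1.31, 4.45], [0, 2.66], [-2.55, 2.55]. Speed limits (rad/s): [2.57, 2.57, 3.14, 3.14, 3.14, 3.14].

### API

Orientations are given as a rotation vector (axis times angle).
In Python, from workcell import monitor, viewer, job gives the robot as it stands. The module is installed in compiled form; this text tells all that it offers.
- The arm moves only by the tool step_arm, never from a script. Its argument "series" is one flat list of numbers, 4 for each row, row after row: the shift along the tool's x, y, z in m, then the turn about the tool's z in rad. A call has 1 to 8 rows; each row is the pose to reach, as a shift and turn from the pose commanded when the call began, along the tool's axes at that moment; what a row does not reach only later rows make up. A row lasts 1/8 s, in which the tool goes at most 62.5 mm and 10.7 degrees, less where a joint would pass 70% of its speed; a pose out of reach is approached as far as the arm can. A call with a gripper value outside its range is refused whole. "gripper" is the opening, from 0 (shut) to 1 (fully open), set as the call begins (left out, the last holds). The fingers move at their own pace and stop on an object; "newtons" is the grip in N (left out, the last holds). Time passes only in rows, so rows that repeat a pose let the fingers close. It gives the time, the measured TCP pose, the force, the opening and the grip force at its end, in the units of the state.
- monitor.read_state(): the state, without advancing time (a new reading comes with each control period).
- viewer.read_camera(name): name is "side" or "top" or "wrist"; returns a dict with "image" (420x560x3 uint8, red, green, blue), "intrinsics" (3x3 intrinsics, pixels), "T" (4x4, takes a point from camera to world coordinates); the wrist camera has in their place "hand_eye" (4x4, takes a point from camera to tool coordinates, whose origin is the TCP and whose axes are the flange's). Camera axes: x right, y up, looking along -z (the intrinsics and any distortion apply to the point x, -y, -z); pixel columns grow to the right and rows downward; lengths in m; the calibration is good to about 2 mm. The wrist camera is an equidistant fisheye: a pixel r from the principal point sees the ray r / f radians off the axis. A picture is of the moment at which its call begins: read the wrist's pose just before it. There is no depth.
- job.finish_job(): hands the job in; it is judged then, once.
Trained networks look in a picture, given as the dict that the camera call returned (one of the last four; its "shot" number tells which), for a name from the list of things; names that differ only in an ending like _2 or _b are one class to them, and where a whole thing is asked for, a point or a joint stands for the part that bears it (a point fixed in the world has none). Each returns a list of dicts, best first, with "score" (0 to 1); they miss things now and then, are a little off and sometimes report something else, mostly with a low value. They report only what shows in the picture. A call takes as long as a camera call.
- viewer.boxes_of(picture, label): "extent" ([centre column, centre row, width, height] in pixels, round what is visible of it).
- viewer.spot_point(picture, label): "point" ([column, row] in pixels: a listed point, or the origin of a listed thing).
The state is a dict: "time": time; "q": joint angles; "joint_vel": joint speeds; "joint_torque": joint torques, N m; "tool_pos": TCP position; "tcp_rot": TCP orientation; "wrist_force": force on the tool from outside, world axes, zero at the start; "torque": the same for the moment, N m; "width": opening from 0.0 (shut) to 1.0 (fully open); "grip_force": force on a finger pad.
Only numpy, scipy, OpenCV 4.12 (cv2) and the standard library are available. Lean on these libraries where they do the work, as an engineer would, in place of code of your own. Each camera call takes 0.05 s, during which the arm holds its last target. There are 200 camera calls.

### The job

With a fingertip pressing lightly on top of the knurled thumbwheel of the circuit-board holder, roll the wheel, stroke by stroke, so that the sliding jaw closes in until its pointer is in line with the black line on the gauge block, then take the hand away. Work only through the wheel, never by pushing the jaw itself, and leave the jar, the bottle, the circuit board and the screwdriver where they are.

Things in the scene. Friction and masses are not known exactly. Their poses are not given: they have to be found in the camera images.
- holder: Board holder fixed to the bench: base 90 x 270 x 12 mm; on four soft feet stands its deck with a wheel housing at one end, a fixed jaw at the other, a sliding jaw between. Origin on the bench below the wheel's centre; +y along the screw from wheel to fixed jaw (base y -35 to 235 mm), +x across to the gauge-rail side, z up. Wheel cheeks (y = -22 and 22, 62 mm long in x) reach 70 mm, jaws 64 mm.
- wheel: Knurled steel thumbwheel, 48 mm diameter, 26 mm wide, between two cheeks. Origin at its centre, 58 mm above the bench; turns about the holder's y. Rolling its top towards the holder's +x closes the jaw (moves it to +y), towards -x opens it: 6 mm of jaw travel per radian, 1 mm per 4 mm rolled at the rim. It stays where left; rolling takes about 1 N at the rim.
- wheel_top (a point): Topmost point of the wheel's rim, mid-width, 82 mm above the bench, the highest point of the holder; does not turn with the wheel. The deck with wheel and jaws stands on soft feet: it begins to sink at about 1 N of push, stops after 6 mm at about 10 N and comes up again when released. 3 to 8 N is a good rolling pressure; over 25 N is too hard.
- jaw: Sliding jaw: aluminium block 80 mm (x) by 16 mm (y), top 64 mm above the bench, a black pointer bar (to 70 mm) on top. Origin on the bench plane under its middle, axes parallel to the holder's. It slides along the holder's y, driven by the wheel; the robot must not touch it.
- pointer (a point): Tip of the jaw's pointer, a black bar 5 mm wide and 30 mm long across the holder, its top 70 mm above the bench; the point is mid-width, at the top of the end next to the gauge block.
- gauge: Gauge block: white plastic, 22 x 30 x 10 mm, clamped on the rail along the holder's +x edge, a black line 5 mm wide across its top. Origin at the middle of its underside, 60 mm above the bench; axes parallel to the holder's. Fixed, but set at a different place on the rail each time.
- mark (a point): End of the black line nearest the pointer, mid-width, on top of the gauge block, 70 mm above the bench; axes parallel to the holder's. Pointer and line are in line when they have the same position along the holder's y. At the start the pointer stands 15 to 40 mm short of it, on the wheel's side (negative y).
- jar: Small amber jar with a black cap, 38 mm diameter, 45 mm high, loose; origin at the centre of its underside. Leave alone.
- bottle: White dropper bottle, 40 mm diameter, 95 mm high, loose; origin at the centre of its underside. Leave alone.
- board: Small green circuit board 45 x 75 x 6 mm lying flat on the bench, loose; origin at the centre of its underside. Leave alone.
- driver: Screwdriver 150 mm long lying on the bench, loose; origin in the middle of its underside, long axis along its x. Leave alone.

How it is judged:
On the way:
1. a fingertip presses on the thumbwheel (contact force between the fingers and wheel above 1 N), for 0.2 s.
At the end, for the whole second after the job is handed in: The jaw's pointer stands within 3 mm of the middle of the gauge block's line, measured along the holder; jaw and wheel are at rest; jar, bottle, circuit board and screwdriver are within 15 mm of where they began (y of pointer in the frame of mark between -0.003 and 0.003 m and linear speed of jaw below 0.003 m/s and angular speed of wheel below 0.3 rad/s and distance of each of jar, bottle, board, driver from where it was at the start of the episode below 0.015 m); the robot touches nothing.
It fails at once if the robot touches the sliding jaw (over 0.5 N) (contact force between any of the fingers, the arm and jaw above 0.5 N).
It fails at once if the wheel is pressed harder than 25 N (contact force between any of the fingers, the arm and wheel above 25 N).
It fails at once if the jar, bottle, circuit board or screwdriver is moved more than 15 mm (distance of any of jar, bottle, board, driver from where it was at the start of the episode above 0.015 m).
It also fails if it takes over 51 s, if anything falls off the work surface, if the arm or the gripper's body presses on something with over 40 N, if the wrist force passes 120 N, or if a joint passes its speed limit or range.

## Working session

There is one attempt and no reset: what is moved stays moved. The work goes in short steps, Python scripts to look and compute and a tool call to move; the robot and the scene stay as the last step left them, time stands still between calls to the robot, and variables do not carry over. Pictures are saved under pics/ and viewed, at most 10 in all, crops included, and the job is handed in when it is done.

Besides the shell and the picture viewer there is one more tool, called after ">>>" by a JSON object that holds its "method" and its "body", one argument or row to a line. step_arm: Moves the arm, as the interface text tells. Its arguments: {"type":"object","properties":{"series":{"type":"array"},"gripper":{"type":"number"},"newtons":{"type":"number"}},"required":["series"]}

```bash
mkdir -p pics
cat > h.py <<'E'
import numpy as np, cv2
from scipy.spatial.transform import Rotation as R
from workcell import monitor, viewer, job
def ray(p,uv,T=None):
    K=p["intrinsics"]; d=np.array([(uv[0]-K[0][2])/K[0][0],-(uv[1]-K[1][2])/K[1][1],-1.])
    T=np.array(p["T"]); d=T[:3,:3]@d; return T[:3,3],d/np.linalg.norm(d)
def tri(rs):
    A=0;b=0
    for o,d in rs:
        P=np.eye(3)-np.outer(d,d);A=A+P;b=b+P@o
    x=np.linalg.solve(A,b); return x,[np.linalg.norm((np.eye(3)-np.outer(d,d))@(x-o)) for o,d in rs]
def atz(r,z): o,d=r; return o+d*(z-o[2])/d[2]
def save(p,n): cv2.imwrite("pics/"+n,cv2.cvtColor(p["image"],cv2.COLOR_RGB2BGR))
E
python3 - <<'E'
from h import *
np.set_printoptions(precision=4,suppress=True)
s=monitor.read_state(); print(s["tool_pos"],s["tcp_rot"],s["time"],s["width"])
P={n:viewer.read_camera(n) for n in("side","top")}
for n,p in P.items(): save(p,n+"0.png"); print(n,p.keys(),p["intrinsics"],np.array(p["T"])[:3,3])
for l,z in dict(wheel_top=.082,pointer=.07,mark=.07,wheel=.058,gauge=.06,jaw=0,holder=0,jar=0,bottle=0,board=0,driver=0).items():
    rs=[]
    for n,p in P.items():
        q=viewer.spot_point(p,l)[:1]
        for e in q:
            r=ray(p,e["point"]); rs.append(r); print(l,n,np.array(e["point"]),round(e["score"],2),atz(r,z))
    if len(rs)==2: print("   tri",*tri(rs))
E
```

```text
[ 0.2804 -0.6132  0.2299] [-3.0675 -0.6679  0.0006] 0.0 1.0047460770156862
side dict_keys(['image', 'intrinsics', 'T', 'shot']) [[401.1247   0.     273.3104]
 [  0.     401.1247 213.3101]
 [  0.       0.       1.    ]] [0.5305 0.5406 0.461 ]
top dict_keys(['image', 'intrinsics', 'T', 'shot']) [[397.8299   0.     278.424 ]
 [  0.     397.8299 212.5635]
 [  0.       0.       1.    ]] [ 0.5328 -0.045   0.8496]
wheel_top side [327.8 209.5] 0.88 [ 0.5004 -0.0899  0.082 ]
wheel_top top [304.9 268.2] 0.83 [ 0.5025 -0.0939  0.082 ]
   tri [ 0.5013 -0.094   0.0795] [np.float64(0.0010845425597498346), np.float64(0.0010845425597498521)]
pointer side [322.7 245.2] 0.76 [0.5098 0.0041 0.07  ]
pointer top [259.4 268.6] 0.71 [ 0.5026 -0.0063  0.07  ]
   tri [ 0.5059 -0.006   0.0628] [np.float64(0.0035326419320025186), np.float64(0.0035326419320025264)]
mark side [335.2 252.2] 0.73 [0.4901 0.0217 0.07  ]
mark top [245.6 273.6] 0.58 [0.4934 0.0206 0.07  ]
   tri [0.4917 0.0207 0.0693] [np.float64(0.0016817756059570009), np.float64(0.0016817756059570462)]
wheel side [328.1 222.8] 0.92 [ 0.4988 -0.0825
[... 952 characters left out ...]
64(0.00394145155969626), np.float64(0.003941451559696217)]
bottle side [242.5 226.6] 0.81 [ 0.6718 -0.1463  0.    ]
bottle top [319.6 189.9] 0.93 [ 0.6662 -0.1346  0.    ]
   tri [ 0.667  -0.1335  0.0084] [np.float64(0.0021272831004008706), np.float64(0.0021272831004007626)]
board side [289.6 304.7] 0.87 [0.5598 0.0724 0.    ]
board top [223.9 242.6] 0.56 [0.556  0.0722 0.    ]
   tri [ 0.5579  0.0723 -0.0001] [np.float64(0.0019129153127483251), np.float64(0.0019129153127484776)]
driver side [315.  200.9] 0.51 [ 0.5224 -0.2628  0.    ]
driver top [379.4 258.5] 0.9 [ 0.5171 -0.2575  0.    ]
   tri [ 0.5198 -0.2566  0.0036] [np.float64(0.0026205605016499764), np.float64(0.0026205605016500757)]
```

Run:
```python
import cv2
a=cv2.imread("pics/top0.png")[190:330,170:350]; cv2.imwrite("pics/c_top.png",cv2.resize(a,None,fx=4,fy=4,interpolation=cv2.INTER_CUBIC))
a=cv2.imread("pics/side0.png")[170:340,220:420]; cv2.imwrite("pics/c_side.png",cv2.resize(a,None,fx=3.5,fy=3.5,interpolation=cv2.INTER_CUBIC))
```

```text
(no output)
```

View pics/c_top.png

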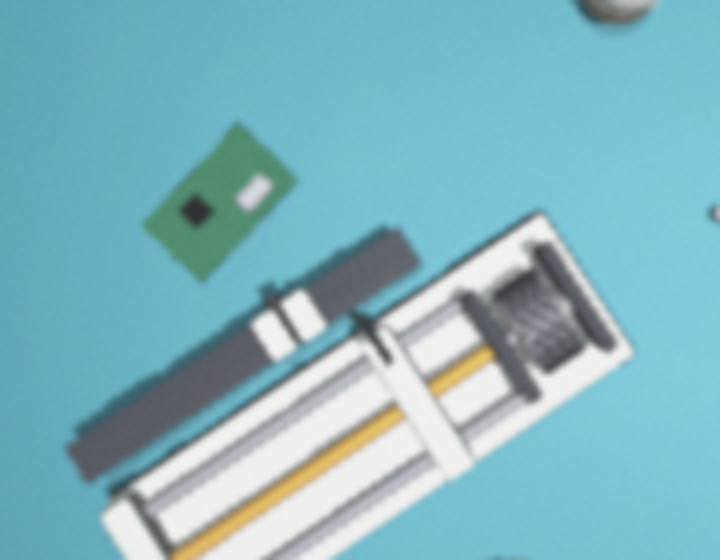

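View pics/c_side.png

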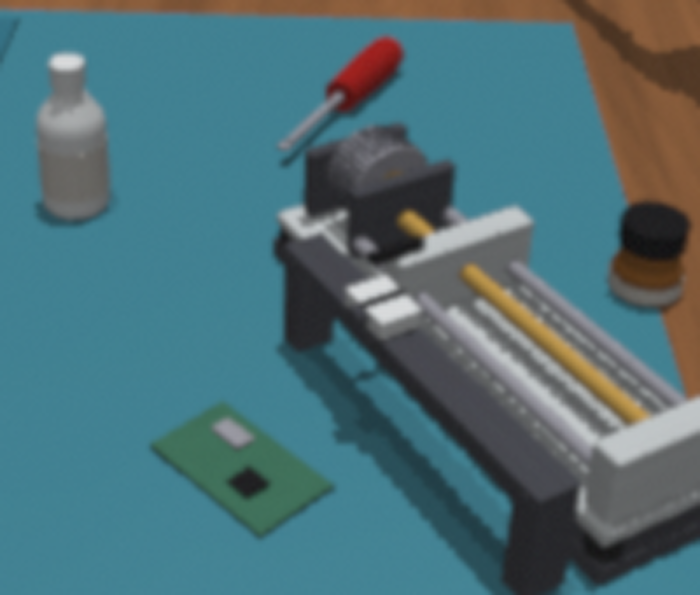

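View pics/top0.png

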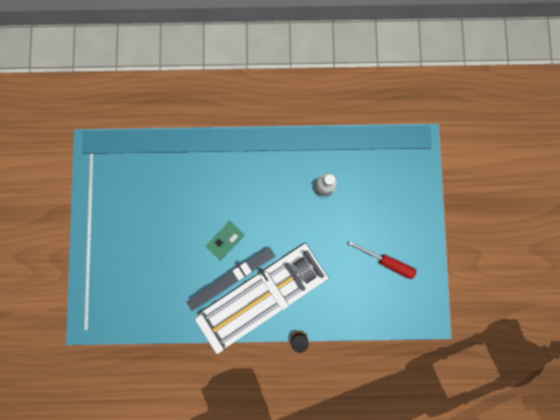

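Run:
```python
from h import *
np.set_printoptions(precision=4,suppress=True)
p=viewer.read_camera("top"); f=lambda c,z:atz(ray(p,[c[0]/4+170-.4,c[1]/4+190-.4]),z)
for a,b,z in [((400,245),(80,460),.06),((390,228),(70,445),.06),((490,352),(175,555),.05),((540,212),(115,487),.012),((455,310),(150,510),.05)]:
    d=f(b,z)-f(a,z); print(np.degrees(np.arctan2(d[1],d[0])))
print(f((358,315),.07),f((297,340),.07))
s=monitor.read_state(); M=R.from_rotvec(s["tcp_rot"]).as_matrix(); print(M)
ang=np.radians(122.5); ex=np.array([np.sin(ang),-np.cos(ang),0]); t=np.array([.501,-.094,.15])
print("shift tool",M.T@(t-s["tool_pos"]),"ex in tool",M.T@ex, np.degrees(np.arctan2(*(M.T@ex)[1::-1])))
```

```text
122.90865389896722
123.19353235025777
121.55061587177745
121.82575775124907
122.10503097849977
[ 0.5031 -0.0057  0.07  ] [0.4915 0.024  0.07  ]
[[ 0.9095  0.4158 -0.    ]
 [ 0.4158 -0.9095  0.    ]
 [ 0.     -0.     -1.    ]]
shift tool [ 0.4165 -0.3812  0.0813] ex in tool [ 0.9904 -0.138   0.    ] -7.930240594611171
```

>>> {"method": "step_arm", "body": {
  "series": [0.04, -0.038, 0, -0.03, 0.08, -0.076, 0, -0.06, 0.12, -0.114, 0, -0.09, 0.16, -0.152, 0, -0.12, 0.2, -0.19, 0, -0.138, 0.24, -0.228, 0, -0.138, 0.28, -0.266, 0, -0.138, 0.32, -0.304, 0, -0.138],
  "gripper": 0
}}

```text
time: 2.25
tool_pos: [0.4458, -0.2027, 0.2317]
tcp_rot: [3.016, 0.878, 0.001]
wrist_force: [-0.1, 0.4, 0.9]
width: -0.003
grip_force: 0.0
```

```bash
cat > rel.py <<'E'
from h import *
s=monitor.read_state(); M=R.from_rotvec(s["tcp_rot"]).as_matrix(); ang=np.radians(122.3)
ex=np.array([np.sin(ang),-np.cos(ang),0]); W=np.array([.501,-.094,.082])
print(s["time"],s["tool_pos"],s["width"],"yaw err",np.degrees(np.arctan2(*(M.T@ex)[1::-1])),"to wheel top, tool axes:",M.T@(W-s["tool_pos"]))
E
python3 rel.py
```

```text
2.25 [ 0.44577571 -0.20274751  0.23165853] -0.0029148615533609056 yaw err 0.15918475247081926 to wheel top, tool axes: [ 0.10487265 -0.06225649  0.14966387]
```

>>> {"method": "step_arm", "body": {
  "series": [0.05, -0.031, 0.02, 0, 0.1, -0.062, 0.05, 0, 0.105, -0.062, 0.07, 0, 0.105, -0.062, 0.07, 0, 0.105, -0.062, 0.07, 0]
}}

```text
time: 2.88
tool_pos: [0.5008, -0.0963, 0.1621]
tcp_rot: [3.016, 0.878, 0.001]
wrist_force: [-0.2, -0.6, 0.6]
width: 0.001
grip_force: 0.0
```

```bash
cat > wr.py <<'E'
from h import *
import sys
np.set_printoptions(precision=4,suppress=True)
s=monitor.read_state(); p=viewer.read_camera("wrist"); save(p,sys.argv[1])
H=np.array(p["hand_eye"]);K=np.array(p["intrinsics"]); M=R.from_rotvec(s["tcp_rot"]).as_matrix()
def wray(uv):
    a=np.array([(uv[0]-K[0,2])/K[0,0],(uv[1]-K[1,2])/K[1,1]]); t=np.linalg.norm(a)
    d=np.r_[np.sin(t)*a[0]/t,-np.sin(t)*a[1]/t,-np.cos(t)]
    return M@H[:3,3]+s["tool_pos"], M@H[:3,:3]@d
ang=np.radians(122.3); ey=np.array([np.cos(ang),np.sin(ang),0]); W=np.array([.501,-.094,.082])
ex=np.array([np.sin(ang),-np.cos(ang),0])
print(s["tool_pos"],K[0],K[1],H)
P={"wrist":p,"top":viewer.read_camera("top"),"side":viewer.read_camera("side")}
Q={}
for l,z in dict(wheel_top=.082,pointer=.07,mark=.07).items():
    rs=[]
    for n,q in P.items():
        for e in viewer.spot_point(q,l)[:1]:
            r=wray(e["point"]) if n=="wrist" else ray(q,e["point"]); rs.append(r); x=atz(r,z); Q[l,n]=x
            print(l,n,np.array(e["point"]),round(e["score"],2),x,"holder xy",(x-W)@ex,(x-W)@ey)
    if len(rs)>1: print("  tri",*tri(rs))
for n in P:
    if ("mark",n) in Q and ("pointer",n) in Q: print(n,"pointer y rel mark mm",1e3*(Q["pointer",n]-Q["mark",n])@ey)
E
python3 wr.py w1.png; python3 rel.py
```

```text
[ 0.5008 -0.0963  0.1621] [325.1923   0.     280.1699] [  0.     325.1923 210.9824] [[ 0.0003  0.9588  0.2839  0.0738]
 [ 1.     -0.0003  0.0001 -0.0002]
 [ 0.0001  0.2839 -0.9588 -0.1411]
 [ 0.      0.      0.      1.    ]]
wheel_top wrist [276.9 219.8] 0.68 [ 0.501  -0.0932  0.082 ] holder xy 0.00041446694881494333 0.0006603332165697188
wheel_top side [328.7 209.5] 0.58 [ 0.4988 -0.09    0.082 ] holder xy 0.0002357167407122168 0.004577503438305415
  tri [ 0.4994 -0.0938  0.0794] [np.float64(0.0008660512153563296), np.float64(0.0008660512153562008)]
pointer wrist [179.  148.3] 0.58 [ 0.5054 -0.0046  0.07  ] holder xy 0.051543802913193174 0.07321741989636804
pointer side [323.9 244.8] 0.9 [0.5078 0.0029 0.07  ] holder xy 0.05751053630013282 0.07823500084021674
  tri [ 0.506  -0.0035  0.0658] [np.float64(0.0015707239627843744), np.float64(0.001570723962784339)]
mark wrist [136.4 148.1] 0.85 [0.4881 0.026  0.07  ] holder xy 0.05326176773755669 0.10833861367264853
mark top [243.9 272.4] 0.54 [0.4958 0.0239 0.07  ] holder xy 0.05856015608599838 0.10243786123082406
  tri [0.4953 0.0209 0.0884] [np.float64(0.0018834062587893678), np.float64(0.0018834062587894387)]
wrist pointer y rel mark mm -35.121193776280485
3.475 [ 0.50052723 -0.09574157  0.16131993] 0.0008458871195893217 yaw err 0.16609982487812813 to wheel top, tool axes: [ 0.00133257 -0.00121539  0.07931995]
```

View pics/w1.png

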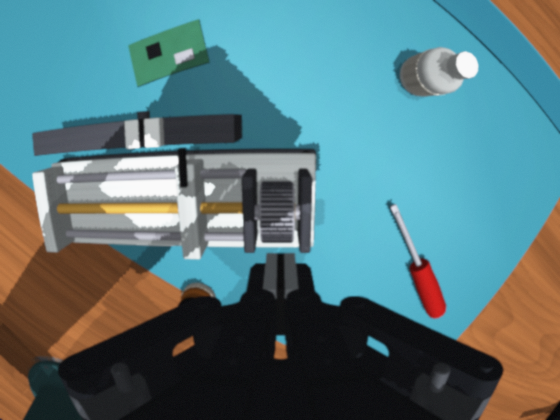

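>>> {"method": "step_arm", "body": {
  "series": [-0.016, -0.001, 0.03, 0, -0.016, -0.001, 0.06, 0, -0.016, -0.001, 0.074, 0, -0.016, -0.001, 0.078, 0, -0.016, -0.001, 0.081, 0, -0.016, -0.001, 0.083, 0, -0.016, -0.001, 0.083, 0]
}}

```text
time: 4.35
tool_pos: [0.4874, -0.1036, 0.0793]
tcp_rot: [3.015, 0.878, 0.003]
wrist_force: [-1.7, 0.1, 3.3]
width: -0.001
grip_force: 1.7
```

>>> {"method": "step_arm", "body": {
  "series": [0.006, 0, 0, 0, 0.012, 0, 0, 0, 0.018, 0, 0, 0, 0.024, 0, 0, 0, 0.03, 0, 0.0005, 0, 0.035, 0, 0.001, 0, 0.035, 0, 0.001, 0]
}}

```text
time: 5.22
tool_pos: [0.5169, -0.0843, 0.0772]
tcp_rot: [3.016, 0.879, 0.002]
wrist_force: [3.1, 1.5, 2.4]
width: -0.005
grip_force: 1.4
```

>>> {"method": "step_arm", "body": {
  "series": [0.001, 0, -0.006, 0, 0, 0, -0.015, 0, -0.017, 0, -0.016, 0, -0.035, 0, -0.015, 0, -0.035, 0, -0.011, 0, -0.035, 0, -0.006, 0, -0.035, 0, -0.001, 0, -0.035, 0, -0.001, 0]
}}

```text
time: 6.22
tool_pos: [0.4866, -0.1035, 0.0782]
tcp_rot: [3.016, 0.879, -0.001]
wrist_force: [-2.4, -0.9, 4.8]
width: -0.002
grip_force: 2.6
```

```bash
python3 wr.py w2.png
```

```text
[ 0.4866 -0.1035  0.0782] [325.1923   0.     280.1699] [  0.     325.1923 210.9824] [[ 0.0003  0.9588  0.2839  0.0738]
 [ 1.     -0.0003  0.0001 -0.0002]
 [ 0.0001  0.2839 -0.9588 -0.1411]
 [ 0.      0.      0.      1.    ]]
wheel_top wrist [278.1 228.8] 0.73 [ 0.507  -0.0892  0.082 ] holder xy 0.007603975468256459 0.0008688857028175678
wheel_top side [328.8 211.4] 0.64 [ 0.4987 -0.0834  0.082 ] holder xy 0.003744812500567089 0.01021584302629008
  tri [ 0.5015 -0.091   0.076 ] [np.float64(0.003460691703305572), np.float64(0.0034606917033056413)]
pointer wrist [116.7 134.6] 0.57 [0.5012 0.0022 0.07  ] holder xy 0.05159306658344209 0.08122679181346025
pointer side [325.1 246.6] 0.61 [0.5059 0.0077 0.07  ] holder xy 0.05849514159052479 0.08333800208790224
  tri [0.5032 0.0033 0.0677] [np.float64(0.002630974122029276), np.float64(0.002630974122029276)]
mark wrist [ 79.1 133.2] 0.57 [0.4908 0.0235 0.07  ] holder xy 0.05419410195895027 0.10476995901416836
mark top [245.6 275.8] 0.75 [0.4892 0.0206 0.07  ] holder xy 0.05126329375088374 0.10320589116116669
mark side [335.5 253.8] 0.66 [0.4897 0.0258 0.07  ] holder xy 0.054517349579480553 0.1073076851438667
  tri [0.4897 0.0226 0.0683] [np.float64(0.001773401367108898), np.float64(0.0019615421019747274), np.float64(0.0006116948727181176)]
wrist pointer y rel mark mm -23.543167200708105
side pointer y rel mark mm -23.969683055964467
```

>>> {"method": "step_arm", "body": {
  "series": [0.006, 0, 0, 0, 0.012, 0, 0, 0, 0.018, 0, 0, 0, 0.024, 0, 0, 0, 0.03, 0, 0.0005, 0, 0.035, 0, 0.001, 0, 0.035, 0, 0.001, 0]
}}

```text
time: 7.7
tool_pos: [0.5169, -0.0842, 0.0771]
tcp_rot: [-3.016, -0.879, -0.002]
wrist_force: [2.0, 1.3, 1.2]
width: -0.003
grip_force: 1.4
```

>>> {"method": "step_arm", "body": {
  "series": [0.001, 0, -0.006, 0, 0, 0, -0.015, 0, -0.017, 0, -0.016, 0, -0.035, 0, -0.015, 0, -0.035, 0, -0.011, 0, -0.035, 0, -0.006, 0, -0.035, 0, -0.001, 0, -0.035, 0, -0.001, 0]
}}

```text
time: 8.7
tool_pos: [0.4866, -0.1035, 0.0782]
tcp_rot: [3.016, 0.879, -0.001]
wrist_force: [-2.1, -1.1, 5.2]
width: 0.005
grip_force: 2.6
```

```bash
python3 wr.py w3.png | grep -v tri; python3 rel.py; python3 -c "
import cv2
a=cv2.imread('pics/w3.png')[90:240,20:220]; cv2.imwrite('pics/w3c.png',cv2.resize(a,None,fx=4,fy=4,interpolation=cv2.INTER_CUBIC))"
```

```text
[ 0.4866 -0.1035  0.0782] [325.1923   0.     280.1699] [  0.     325.1923 210.9824] [[ 0.0003  0.9588  0.2839  0.0738]
 [ 1.     -0.0003  0.0001 -0.0002]
 [ 0.0001  0.2839 -0.9588 -0.1411]
 [ 0.      0.      0.      1.    ]]
wheel_top wrist [278.6 243.2] 0.68 [ 0.5012 -0.0931  0.082 ] holder xy 0.0006610511393927383 0.0006251103363267879
wheel_top side [329.4 210.7] 0.9 [ 0.4976 -0.0859  0.082 ] holder xy 0.0014529589819727374 0.00870051208992599
pointer wrist [103.3 136.4] 0.65 [0.4966 0.0089 0.07  ] holder xy 0.05128826281480174 0.08933039718437195
pointer top [254.7 273.8] 0.77 [0.4927 0.0029 0.07  ] holder xy 0.04482565036849514 0.08635873593737045
pointer side [328.7 252.3] 0.88 [0.5004 0.0226 0.07  ] holder xy 0.0618102848729279 0.0989180931497554
mark wrist [ 79.3 134.1] 0.74 [0.4905 0.0232 0.07  ] holder xy 0.0537240860479016 0.10466783883332124
mark top [245.5 274.9] 0.78 [0.4909 0.0208 0.07  ] holder xy 0.05282191588295029 0.10243468867826847
mark side [332.6 250.9] 0.73 [0.4941 0.0185 0.07  ] holder xy 0.05428336490591602 0.09878159540071195
wrist pointer y rel mark mm -15.337441648949282
top pointer y rel mark mm -16.075952740898007
side pointer y rel mark mm 0.13649774904343204
9.3 [ 0.48666906 -0.10343246  0.07839711] -0.0010843102788672362 yaw err 0.1719388852228482 to wheel top, tool axes: [ 0.01715539 -0.00026297 -0.00359879]
```

View pics/w3c.png

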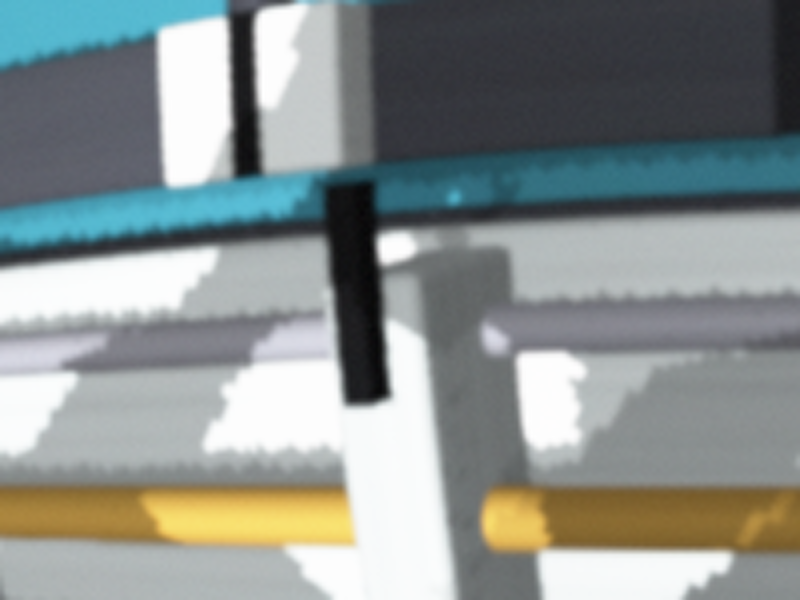

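>>> {"method": "step_arm", "body": {
  "series": [0.006, 0, 0, 0, 0.012, 0, 0, 0, 0.018, 0, 0, 0, 0.024, 0, 0, 0, 0.03, 0, 0.0005, 0, 0.035, 0, 0.001, 0, 0.035, 0, 0.001, 0]
}}

```text
time: 10.18
tool_pos: [0.5168, -0.0842, 0.0771]
tcp_rot: [-3.016, -0.879, -0.002]
wrist_force: [1.1, 1.1, 2.2]
width: -0.002
grip_force: 1.4
```

>>> {"method": "step_arm", "body": {
  "series": [0.001, 0, -0.006, 0, 0, 0, -0.015, 0, -0.017, 0, -0.016, 0, -0.035, 0, -0.015, 0, -0.035, 0, -0.011, 0, -0.035, 0, -0.006, 0, -0.035, 0, -0.001, 0, -0.035, 0, -0.001, 0]
}}

```text
time: 11.18
tool_pos: [0.4866, -0.1035, 0.0782]
tcp_rot: [3.016, 0.879, -0.001]
wrist_force: [-1.7, -0.2, 5.0]
width: -0.001
grip_force: 2.6
```

```bash
python3 wr.py w4.png | grep -v tri; python3 -c "
import cv2
a=cv2.imread('pics/w4.png')[100:180,40:140]; cv2.imwrite('pics/w4c.png',cv2.resize(a,None,fx=7,fy=7,interpolation=cv2.INTER_CUBIC))"
```

```text
[ 0.4866 -0.1035  0.0782] [325.1923   0.     280.1699] [  0.     325.1923 210.9824] [[ 0.0003  0.9588  0.2839  0.0738]
 [ 1.     -0.0003  0.0001 -0.0002]
 [ 0.0001  0.2839 -0.9588 -0.1411]
 [ 0.      0.      0.      1.    ]]
wheel_top wrist [279.2 242.4] 0.66 [ 0.5017 -0.0931  0.082 ] holder xy 0.0010398135916417214 0.0003776395482086088
wheel_top side [328.3 210.6] 0.7 [ 0.4995 -0.0861  0.082 ] holder xy 0.002997130012544559 0.007455461152617763
pointer wrist [ 87.5 137.2] 0.67 [0.4915 0.0176 0.07  ] holder xy 0.051629687492551465 0.09938049016365641
pointer top [251.  278.4] 0.78 [0.484  0.0102 0.07  ] holder xy 0.041341759634847534 0.09714422203715267
pointer side [330.3 253.3] 0.6 [0.4979 0.0251 0.07  ] holder xy 0.06102780861458873 0.10231564238555031
mark wrist [148.8 200.6] 0.63 [ 0.4806 -0.0289  0.07  ] holder xy 0.01755081875696909 0.06591819209048735
mark top [246.6 277.2] 0.76 [0.4865 0.0187 0.07  ] holder xy 0.047943933455425344 0.10303515646131307
mark side [335.2 252.3] 0.65 [0.4901 0.0219 0.07  ] holder xy 0.052719382628555175 0.10382512390828011
wrist pointer y rel mark mm 33.46229807316905
top pointer y rel mark mm -5.890934424160397
side pointer y rel mark mm -1.5094815227298
```

View pics/w4c.png

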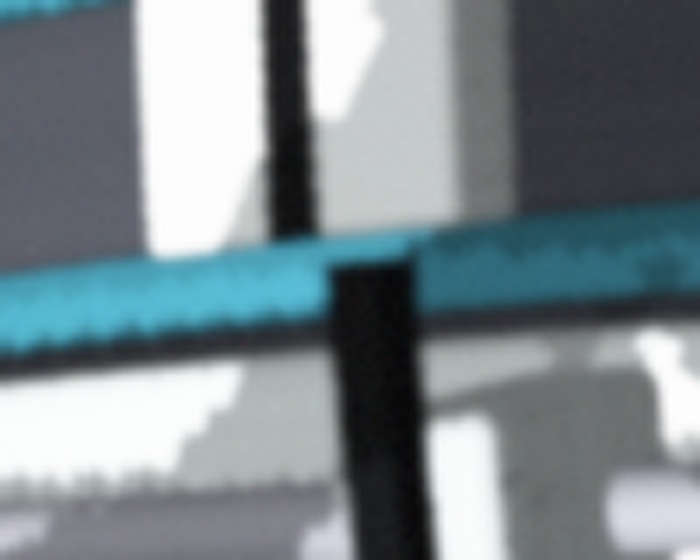

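>>> {"method": "step_arm", "body": {
  "series": [0, 0, -0.03, 0, 0, -0.01, -0.08, 0, 0, -0.055, -0.08, 0, 0, -0.1, -0.08, 0, 0, -0.1, -0.08, 0, 0, -0.1, -0.08, 0]
}}

```text
time: 12.52
tool_pos: [0.4331, -0.019, 0.1581]
tcp_rot: [3.016, 0.88, 0.001]
wrist_force: [-0.2, -0.7, -0.0]
width: 0.004
grip_force: 0.0
```

```bash
python3 wr.py w5.png | grep -v tri; python3 -c "
import cv2
a=cv2.imread('pics/w5.png')[100:250,180:380]; cv2.imwrite('pics/w5c.png',cv2.resize(a,None,fx=4,fy=4,interpolation=cv2.INTER_CUBIC))"
```

```text
[ 0.4331 -0.019   0.1581] [325.1923   0.     280.1699] [  0.     325.1923 210.9824] [[ 0.0003  0.9588  0.2839  0.0738]
 [ 1.     -0.0003  0.0001 -0.0002]
 [ 0.0001  0.2839 -0.9588 -0.1411]
 [ 0.      0.      0.      1.    ]]
wheel_top wrist [415.9 202.4] 0.85 [ 0.5002 -0.0942  0.082 ] holder xy -0.0007899688218443904 0.00026391584697019486
wheel_top top [304.7 268.1] 0.74 [ 0.5026 -0.0935  0.082 ] holder xy 0.001658281108486382 -0.0004580430814934227
wheel_top side [329.9 212.2] 0.91 [ 0.4968 -0.0807  0.082 ] holder xy 0.003546068601097415 0.01347452369459308
pointer wrist [278.5 124.8] 0.73 [0.4902 0.019  0.07  ] holder xy 0.05129557820263633 0.1012702497907677
pointer top [249.4 276.3] 0.67 [0.4881 0.0133 0.07  ] holder xy 0.046422751784830754 0.0975593971834186
pointer side [334.  252.1] 0.78 [0.492  0.0215 0.07  ] holder xy 0.05410095872944887 0.10248205715989071
mark wrist [271.6 123.9] 0.9 [0.4882 0.0234 0.07  ] holder xy 0.051923833076984255 0.10607924626488527
mark top [243.9 274.1] 0.47 [0.4925 0.0239 0.07  ] holder xy 0.055813020284685134 0.10420182194614172
mark side [334.6 255.3] 0.59 [0.4913 0.0298 0.07  ] holder xy 0.05795720134375943 0.10985875683787097
wrist pointer y rel mark mm -4.808996474117572
top pointer y rel mark mm -6.642424762723111
side pointer y rel mark mm -7.376699677980238
```

View pics/w5c.png

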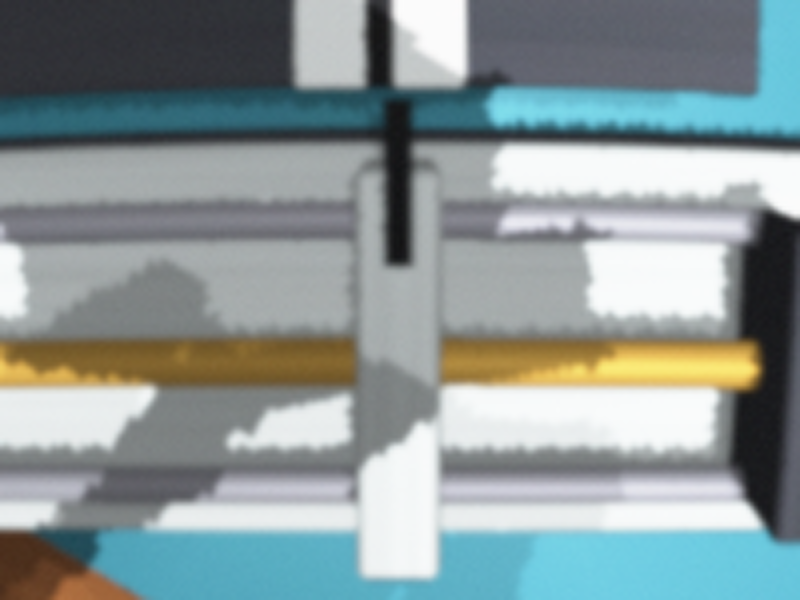

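>>> {"method": "step_arm", "body": {
  "series": [0.005, 0.05, 0, 0, 0.01, 0.1, 0, 0, 0.01, 0.1, 0.04, 0, 0.01, 0.1, 0.065, 0, 0.01, 0.1, 0.073, 0, 0.01, 0.1, 0.077, 0, 0.01, 0.1, 0.079, 0, 0.01, 0.1, 0.079, 0]
}}

```text
time: 14.12
tool_pos: [0.4955, -0.0979, 0.0804]
tcp_rot: [3.016, 0.879, 0.002]
wrist_force: [-1.1, 1.4, 2.2]
width: 0.001
grip_force: 1.6
```

>>> {"method": "step_arm", "body": {
  "series": [0.005, 0, 0, 0, 0.01, 0, 0, 0, 0.0145, 0, 0, 0, 0.0145, 0, 0, 0, 0.0145, 0, -0.005, 0, 0.0145, 0, -0.03, 0, 0.0, 0, -0.06, 0, -0.01, 0, -0.079, 0]
}}

```text
time: 15.12
tool_pos: [0.4866, -0.1042, 0.1595]
tcp_rot: [3.015, 0.878, 0.001]
wrist_force: [-0.2, 0.3, 0.2]
width: -0.004
grip_force: 0.0
```

>>> {"method": "step_arm", "body": {
  "series": [0, -0.05, 0, 0, 0, -0.1, 0, 0, 0, -0.1, 0, 0, 0, -0.1, 0, 0]
}}

```text
time: 15.62
tool_pos: [0.4333, -0.0195, 0.1585]
tcp_rot: [3.015, 0.879, 0.001]
wrist_force: [0.8, -0.3, -0.2]
width: 0.001
grip_force: 0.0
```

```bash
python3 wr.py w6.png | grep -v tri; python3 -c "
import cv2
a=cv2.imread('pics/w6.png')[90:180,220:340]; cv2.imwrite('pics/w6c.png',cv2.resize(a,None,fx=6,fy=6,interpolation=cv2.INTER_CUBIC))"
```

```text
[ 0.4333 -0.0195  0.1585] [325.1923   0.     280.1699] [  0.     325.1923 210.9824] [[ 0.0003  0.9588  0.2839  0.0738]
 [ 1.     -0.0003  0.0001 -0.0002]
 [ 0.0001  0.2839 -0.9588 -0.1411]
 [ 0.      0.      0.      1.    ]]
wheel_top wrist [414.  199.7] 0.9 [ 0.5011 -0.0924  0.082 ] holder xy 0.0009847200570945163 0.0012961491735576129
wheel_top top [304.3 267.9] 0.82 [ 0.503  -0.0927  0.082 ] holder xy 0.002392857865242035 -2.7749812492421522e-05
wheel_top side [331.2 210.6] 0.91 [ 0.4943 -0.0864  0.082 ] holder xy -0.0015820918666271588 0.009969007911589974
pointer wrist [272.6 123. ] 0.65 [0.4893 0.0226 0.07  ] holder xy 0.05242601414553533 0.10483284989154232
pointer top [246.5 278.2] 0.62 [0.4846 0.0189 0.07  ] holder xy 0.04643839341038609 0.10423371908553339
pointer side [332.1 253.7] 0.67 [0.4951 0.0259 0.07  ] holder xy 0.059101546309306335 0.1045390506064891
mark wrist [270.4 123.7] 0.73 [0.4881 0.0237 0.07  ] holder xy 0.05193258864009741 0.10636778788876544
mark top [246.3 273.1] 0.47 [0.4943 0.0192 0.07  ] holder xy 0.05487882245637356 0.09926758902999708
mark side [334.5 254.5] 0.66 [0.4914 0.0278 0.07  ] holder xy 0.05693177319474306 0.10806733777879494
wrist pointer y rel mark mm -1.5349379972231172
top pointer y rel mark mm 4.9661300555363095
side pointer y rel mark mm -3.528287172305843
```

View pics/w6c.png

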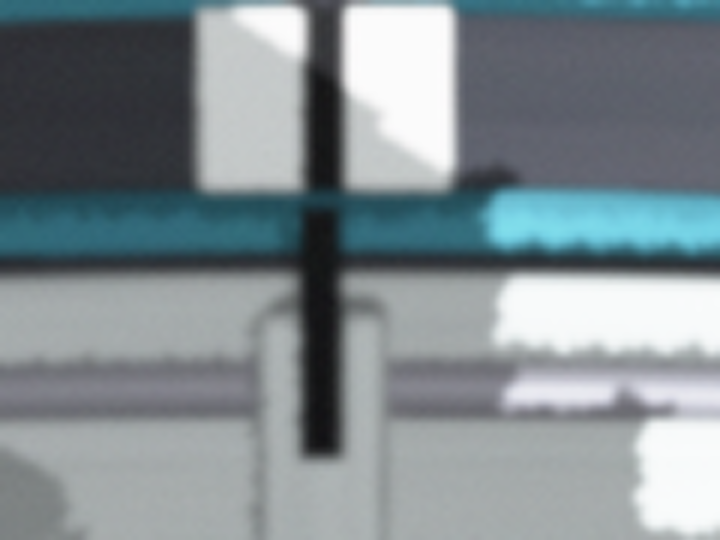

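The close-up shows the line centred at column 324 and the pointer tip at column 320, at about 7 px per mm. They line up to within about 0.6 mm, so I'll withdraw the hand and hand in.

>>> {"method": "step_arm", "body": {
  "series": [0, 0, -0.03, 0, 0, 0, -0.06, 0, 0, 0, -0.06, 0, 0, 0, -0.06, 0]
}}

```text
time: 16.73
tool_pos: [0.4324, -0.019, 0.2176]
tcp_rot: [-3.016, -0.878, 0.001]
wrist_force: [0.3, 0.5, 0.6]
width: 0.002
grip_force: 0.0
```

```bash
python3 -c "
from workcell import job; print(job.finish_job())"
```

```text
the job is handed in; nothing more can be done
None
```

I handed the job in at about 17 s with the pointer about 0.6 mm from the middle of the gauge line in the last wrist picture and the hand clear; the hand-in gave no verdict.

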